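# Show a card's solder side to the inspection camera

## Task

The plug-in card with the red handle is suspected of a bad solder joint. Draw it straight up out of the card rack, leaving the two other cards seated, and turn it over so that its flat solder side, not the side with the blue relays, looks square into the lens of the inspection camera, centred, with the board about 150 mm in front of the lens. Finish while holding it there, steady and clear of everything, without bumping the camera or disturbing anything else on the bench.

Things in the scene. Friction and masses are not known exactly. Their poses are not given: they have to be found in the camera images.
- red_card_handle (a point): Grip point in the middle of the red bail handle of the card to show (red_card), 22 mm above the card's front panel. The bail's bar is 12 mm thick (x), 64 mm long (y), 28 mm tall, its top 18 mm above this point; gripped across its 12 mm from above. Axes: z from the board to the handle (up in the rack), x square to the board, out of the component side (blue relays); -x out of the solder side.
- red_card_solder (a point): Centre of red_card's solder face (flat green, silver joints), axes as the handle's; the grip point is 21 mm along +x and 75 mm along +z. Board 100 x 100 x 2.4 mm on edge; front panel 68 x 128.5 x 3 mm across its upper edge, reaching 11 mm to the solder side and 57 mm to the component side; components 27 mm tall. About 0.26 kg; slides freely, not locked.
- rack: Fixed aluminium card rack 221 (x) x 150 (y) x 122 mm high, open at the top; origin under its centre. Three cards in edge guides 71 mm apart along its x, order varies, solder sides towards its -x, panels resting on the rails 120 mm up, handle tops 163 mm up. A card raised 100 mm is out of its guides; raised 145 mm its lower edge clears the other handles.
- black_card_handle (a point): The same grip point on the neighbour card with the black handle; it stays seated.
- grey_card_handle (a point): The same grip point on the neighbour card with the white-grey handle; it stays seated.
- lens (a point): Centre of the front of the camera's lens, level with the face of its ring light (68 mm across), 300 to 350 mm above the bench. z is the viewing direction, out of the lens: 45 degrees below level and roughly towards the robot; y is level. The camera head, 46 to 68 mm thick and 130 mm long, lies behind along -z.
- camera_stand: Fixed camera stand: base plate 150 x 190 x 18 mm with a column 25 mm thick and 450 mm high, 140 mm behind the lens (+x of the stand), the camera clamped on it at a height that varies; origin on the bench straight below the lens, the camera looks to the stand's -x.
- multimeter: Yellow handheld multimeter lying on the bench, 165 x 80 x 37 mm; origin at the centre of its underside. Leave alone.
- contactor: Grey contactor, 78 x 45 x 91 mm, standing on the bench; origin under its centre. Leave alone.
- parts_bin: Open blue parts bin, 150 x 100 x 60 mm; origin under its centre. Leave alone.
- screwdriver: Screwdriver lying on the bench along its x. Leave alone.
- relay: Small clear plug-in relay, 28 x 22 x 40 mm, standing on the bench; origin under its centre. Leave alone.

How it is judged:
By the outcome, as a careful person would: the job done as asked, in the order asked, and still so for the second after the job is handed in, while the arm keeps its last pose, push and grip.
It also fails if it takes over 48 s, if anything falls off the work surface, if the arm or the gripper's body presses on something with over 40 N, if the wrist force passes 120 N, or if a joint passes its speed limit or range.

## Robot

A 6-joint arm with a two-finger parallel gripper is mounted at the origin on the work surface. World frame = base frame: x ahead of the robot, y to its left, z up, the work surface at z = 0. Lengths are in mm, angles in rad, forces in N, time in s.
With the tool pointing down it reaches from about 250 to 775 mm from the base axis. Payload 8.9 kg.
Tool frame: the origin (TCP) lies at the very end of the fingers, on their centre line; the grasp point (between the pads) lies 19 mm behind it; z points along the fingers, y is the direction in which the jaws open and shut (so a half turn about z gives the same grasp; the last joint's range is limited). The gripper opens to 85 mm and grips with 20 to 120 N. Pads are 22 mm wide; open, the fingers measure 114 mm over their backs; the gripper's body (76 mm by 85 mm) begins 54 mm behind the grasp point. The pads swing forward as they close: fully open they stand 13 mm farther back than shut.
Start: joints at [0.999, 0.291, -0.153, 1.127, 0, 1.431], TCP at [220.187, 476.594, 231.305] pointing down, gripper open.
Joint ranges: [-2.52, 2.52], [-0.91, 1.74], [-1.3, 1.37], [-1.96, 2.02], [-1.52, 1.47], [-3.14, 3.14]. Speed limits (rad/s): [2.22, 2.22, 2.79, 3.14, 3.14, 3.14].

## Interface

Orientations are given as a unit quaternion [x, y, z, w].
In Python, from rig import arm gives the robot as it stands.
- The arm moves only by the tool play_rows, never from a script. Its argument "commands" is a list of rows, each an object with "hand": the closure in counts, from 0 (fully open) to 255 (shut); "dp": the shift along the tool's x, y, z in cm, a list of three; "twist": the turn, a rotation vector about the tool's x, y, z in degrees, a list of three. In form: [{"hand": hand, "dp": [tx, ty, tz], "twist": [wx, wy, wz]}, ...]. A call has exactly 10 rows; each row is the pose to reach, as a shift and turn from the pose measured when the call began, along the tool's axes at that moment; what a row does not reach only later rows make up. A row lasts 1/10 s, in which the tool goes at most 50 mm and 8.59 degrees, less where a joint would pass 70% of its speed; a pose out of reach is approached as far as the arm can. A call with a gripper value outside its range is refused whole. The fingers move at their own pace and stop on an object; "grip_force" is the grip in N (left out, the last holds). Time passes only in rows, so rows that repeat a pose let the fingers close, or fill a call up. It gives the time, the measured TCP pose, the force and the opening at its end, in the units of the state.
- arm.get_obs(): the state, without advancing time (a new reading comes with each control period).
- arm.capture(name): name is "scene" or "side" or "wrist"; returns (picture, depth): 480x640x3 uint8, blue, green, red; 480x640 float32, mm along the optical axis (not along the pixel's ray), 0 where there is no reading.
- arm.camera_model(name): a dict with "mtx" (3x3 intrinsics, pixels), "R" (3x3) and "t" (3): a world point X has camera coordinates R X + t. Camera axes: x right, y down, z forward; pixel columns grow to the right and rows downward; lengths in mm; the calibration is good to about 2 mm. A picture is of the moment at which its call begins: read the wrist's pose just before it. camera_model takes no time and is no camera call; for the wrist camera it gives the pose at the moment of the call.
- arm.hand_in(): hands the job in, once; it reports no verdict.
Trained networks look in the newest picture that a camera, given by its name, has taken for a name from the list of things; names that differ only in an ending like _2 or _b are one class to them, and where a whole thing is asked for, a point or a joint stands for the part that bears it (a point fixed in the world has none). Each returns a list of dicts, best first, with "score" (0 to 1); they miss things now and then, are a little off and sometimes report something else, mostly with a low value. They report only what shows in the picture. A call takes as long as a camera call.
- arm.silhouettes(camera, name): "pixels" (480x640 bool, what is visible of it) and "rect" ([left, top, right, bottom] in pixels, round what is visible of it).
- arm.landmark_of(camera, name): "pixel" ([column, row] in pixels: a listed point, or the origin of a listed thing).
The state is a dict: "t": time; "joints": joint angles; "qd": joint speeds; "joint_torque": joint torques, N m; "position": TCP position; "orientation": TCP orientation; "ft_force": force on the tool from outside, world axes, zero at the start; "moment": the same for the moment, N m; "width": opening from 0.0 (shut) to 1.0 (fully open).
Only numpy, scipy, OpenCV 4.12 (cv2) and the standard library are available. Lean on these libraries where they do the work, as an engineer would, in place of code of your own. Each camera call takes 0.05 s, during which the arm holds its last target.

## Working session

There is one attempt and no reset: what is moved stays moved. The work goes in short steps, Python scripts to look and compute and a tool call to move; the robot and the scene stay as the last step left them, time stands still between calls to the robot, and variables do not carry over. Pictures are saved under pics/ and viewed, and the job is handed in when it is done.

Besides the shell and the picture viewer there is one more tool, called after "Emit:" as name(argument=value, ...) on one line, values as JSON. play_rows: Moves the arm, as the interface text tells. Its arguments: {"type":"object","properties":{"commands":{"type":"array"},"grip_force":{"type":"number"}},"required":["commands"]}

```bash
ls; mkdir -p pics; cat > h.py <<'E'
import numpy as np, cv2
from rig import arm
from scipy.spatial.transform import Rotation as Rot
def deproj(cam,px,depth,m=None):
    m=m or arm.camera_model(cam)
    u,v=px
    K=np.array(m["mtx"]);R=np.array(m["R"]);t=np.array(m["t"])
    c=np.linalg.inv(K)@np.array([u,v,1.0])*depth
    return R.T@(c-t)
def proj(cam,X,m=None):
    m=m or arm.camera_model(cam)
    c=np.array(m["R"])@np.asarray(X,float)+np.array(m["t"]); p=np.array(m["mtx"])@c
    return p[:2]/p[2]
E
python3 - <<'E'
from h import *
print(arm.get_obs())
for c in ["scene","side","wrist"]:
    im,d=arm.capture(c); cv2.imwrite(f"pics/{c}0.png",im); np.save(f"{c}0.npy",d)
    m=arm.camera_model(c); print(c,m)
    np.savez(f"{c}0_m.npz",**m)
E
```

```text
pics
{'t': 0.0, 'joints': array([ 9.98714661e-01,  2.91293496e-01, -1.54113388e-01,  1.12671013e+00,
       -2.03488293e-06,  1.43150080e+00]), 'qd': array([-0.00022553, -0.0008537 ,  0.000686  , -0.00075111, -0.00128155,
       -0.00020369]), 'joint_torque': array([ 2.89713695e-03, -5.37138999e+01,  3.31369078e+01,  1.57138630e-02,
        6.15087083e-05,  2.59029696e-05]), 'position': array([219.94179367, 476.22639692, 230.73027429]), 'orientation': array([ 2.14708171e-01,  9.76678025e-01, -6.19363673e-04, -2.29001137e-04]), 'ft_force': array([ 0.31951091, -1.06803838, -0.751395  ]), 'moment': array([ 0.04113511,  0.04109842, -0.01034142]), 'width': 1.0003455544075903}
scene {'mtx': array([[498.70434829,   0.        , 316.43565227],
       [  0.        , 498.70434829, 240.28571043],
       [  0.        ,   0.        ,   1.        ]]), 'R': array([[ 0.82420765,  0.56624085,  0.00728304],
       [ 0.39565685, -0.56661293, -0.7227762 ],
       [-0.40513875,  0.59859926, -0.69104379]]), 't': array([-361.17198991,  -73.45975958, 1621.11515432])}
side {'mtx': array([[566.11588351,   0.        , 318.47490624],
       [  0.        , 566.11588351, 246.87341976],
       [  0.        ,   0.        ,   1.        ]]), 'R': array([[-0.88382677, -0.46739416, -0.01982269],
       [-0.26966458,  0.54363597, -0.79482133],
       [ 0.38227117, -0.6971389 , -0.60651967]]), 't': array([ 399.91164616,  301.72736815, 1608.67061348])}
wrist {'mtx': array([[383.977231  ,   0.        , 319.35859966],
       [  0.        , 383.977231  , 239.2164527 ],
       [  0.        ,   0.        ,   1.        ]]), 'R': array([[ 4.19742061e-01,  9.07643357e-01, -3.72015856e-04],
       [ 8.74961825e-01, -4.04519337e-01,  2.66093801e-01],
       [ 2.41367783e-01, -1.12016260e-01, -9.63947068e-01]]), 't': array([-524.49742663,  -34.34750339,  377.64691671])}
```

View pics/scene0.png

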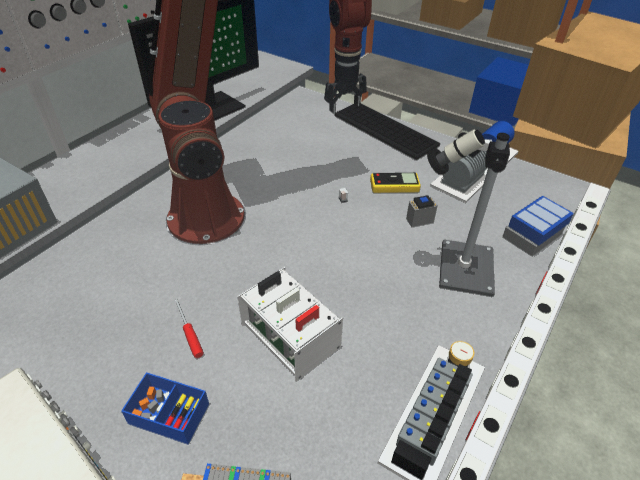

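View pics/side0.png

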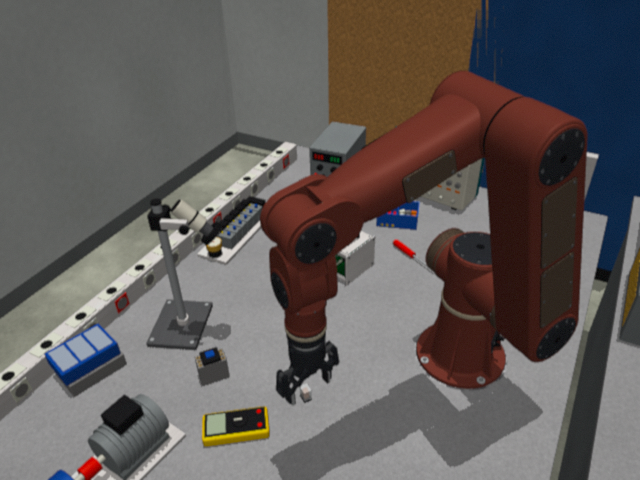

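View pics/wrist0.png

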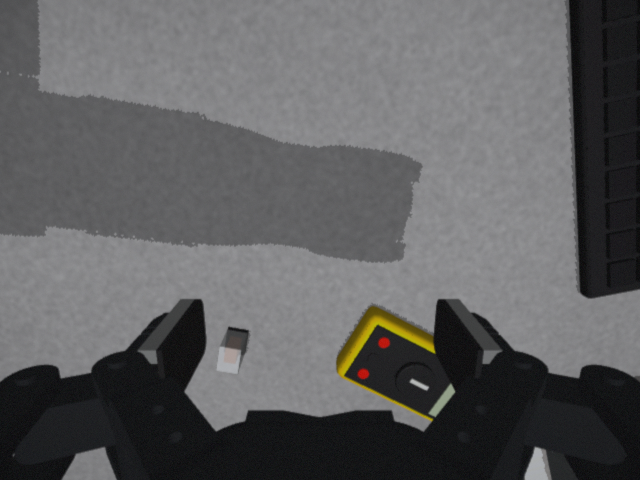

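```bash
python3 - <<'E'
from h import *
for c in ["scene","side"]:
    d=np.load(f"{c}0.npy")
    for n in ["red_card_handle","black_card_handle","grey_card_handle","lens","rack","camera_stand","multimeter","contactor","parts_bin","relay","red_card_solder"]:
        for r in arm.landmark_of(c,n)[:2]:
            u,v=r["pixel"]; ui,vi=int(round(u)),int(round(v))
            dd=d[vi,ui] if 0<=vi<480 and 0<=ui<640 else 0
            print(c,n,round(r["score"],2),np.round([u,v],1),round(float(dd)),np.round(deproj(c,(u,v),dd),0))
print(arm.get_obs()['t'])
E
```

```text
scene red_card_handle 0.57 [308.1 320.3] 1146 [ 576. -236.  145.]
scene black_card_handle 0.9 [270.4 282.9] 1222 [ 437. -199.  149.]
scene grey_card_handle 0.58 [289.6 299.7] 1188 [ 506. -213.  146.]
scene grey_card_handle 0.25 [169.5 413.6] 1126 [ 409. -543.    7.]
scene lens 0.95 [432.3 163.9] 1218 [650. 187. 365.]
scene rack 0.69 [290.3 339. ] 1136 [ 563. -289.  122.]
scene multimeter 0.84 [391.9 187.6] 1705 [434. 461.  24.]
scene contactor 0.87 [418.3 217.9] 1567 [585. 352.  40.]
scene parts_bin 0.87 [170.3 416.3] 1112 [ 420. -549.   15.]
scene relay 0.5 [341.8 199.7] 1674 [322. 320.  12.]
scene red_card_solder 0.51 [307.4 318.8] 1139 [ 576. -239.  153.]
side grey_card_handle 0.56 [415.1 256.2] 1942 [ 261. -347.   13.]
side lens 0.8 [215.8 235.3] 1469 [625. 229. 362.]
side rack 0.61 [335.1 259.8] 977 [162. 462. 613.]
side multimeter 0.66 [238.  429.4] 1378 [400. 517.  39.]
side contactor 0.59 [214.9 373.8] 1530 [559. 395.  29.]
side parts_bin 0.84 [398.2 216.6] 2079 [ 386. -503.   45.]
side relay 0.56 [304.1 394.9] 1469 [311. 347.  28.]
1.25
```

The scene view shows the rack at about (290,320), with the red handle at (308,318), grey at (289,299) and black at (270,283). The lens is near (432,164). In the side view the arm hides the rack. The wrist view shows only the bench, the relay and the multimeter. I'll zoom in on the scene view and fit the rack and lens.

```bash
python3 - <<'E'
from h import *
im=cv2.imread("pics/scene0.png")
a=cv2.resize(im[255:385,225:355],(600,600),interpolation=cv2.INTER_CUBIC); b=cv2.resize(im[110:210,410:530],(0,0),fx=5,fy=5,interpolation=cv2.INTER_CUBIC)
cv2.imwrite("pics/z_rack.png",a); cv2.imwrite("pics/z_lens.png",b)
s=cv2.imread("pics/side0.png"); cv2.imwrite("pics/z_lens_s.png",cv2.resize(s[180:260,130:250],(0,0),fx=5,fy=5,interpolation=cv2.INTER_CUBIC))
# triangulate lens
P=[]
px={"scene":(432.3,163.9),"side":(215.8,235.3)}
A=[]
for c in px:
    m=np.load(f"{c}0_m.npz"); P.append(m["mtx"]@np.c_[m["R"],m["t"]])
X=cv2.triangulatePoints(P[0],P[1],np.array(px["scene"]),np.array(px["side"])).ravel(); X=X[:3]/X[3]
print("lens tri",X, [proj(c,X) for c in px])
# scene cloud rack
m=np.load("scene0_m.npz"); d=np.load("scene0.npy")
v,u=np.mgrid[0:480,0:640]
c=np.stack([(u-m["mtx"][0,2])/m["mtx"][0,0]*d,(v-m["mtx"][1,2])/m["mtx"][1,1]*d,d],-1)
W=(c-m["t"])@m["R"]
np.save("scene0_W.npy",W)
sel=(d>0)&(W[...,2]>112)&(W[...,2]<130)&(abs(u-290)<65)&(abs(v-320)<65)
p=W[sel]; print(len(p),cv2.minAreaRect(p[:,:2].astype(np.float32)),np.median(p[:,2]))
sel=(d>0)&(W[...,2]>140)&(W[...,2]<175)&(abs(u-290)<65)&(abs(v-320)<65)
hsv=cv2.cvtColor(im,cv2.COLOR_BGR2HSV)
n,lab,st,ce=cv2.connectedComponentsWithStats(sel.astype(np.uint8))
for i in range(1,n):
    if st[i,4]>15:
        q=W[lab==i]; print(st[i],np.median(im[lab==i],0),q.mean(0).round(),q[:,2].max().round(),cv2.minAreaRect(q[q[:,2]>150][:,:2].astype(np.float32)))
E
```

```text
lens tri [639.97293039 212.64653797 346.58961277] [array([431.86385181, 163.96262728]), array([215.47596814, 235.23751158])]
3365 ((504.19921875, -216.0404052734375), (149.1915283203125, 223.84913635253906), 76.04972076416016) 123.00280877809143
[258 271  23  22 232] [48. 48. 48.] [ 435. -202.  156.] 167.0 ((432.84417724609375, -199.01771545410156), (63.22881317138672, 15.1793212890625), 77.58563232421875)
[276 287  24  23 251] [124. 134. 131.] [ 504. -218.  156.] 166.0 ((502.6296691894531, -215.33323669433594), (64.74668884277344, 16.723045349121094), 74.7137451171875)
[296 305  23  24 251] [ 49.  51. 127.] [ 572. -235.  157.] 168.0 ((570.6639404296875, -233.4029541015625), (64.46971893310547, 15.328746795654297), 76.17598724365234)
```

View pics/z_rack.png

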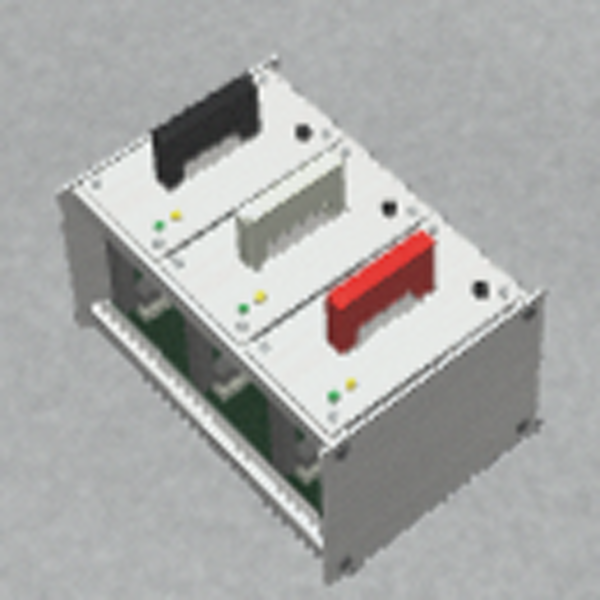

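View pics/z_lens.png

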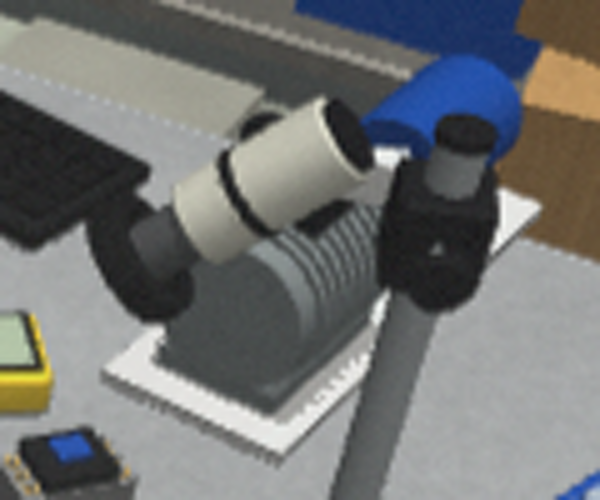

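View pics/z_lens_s.png

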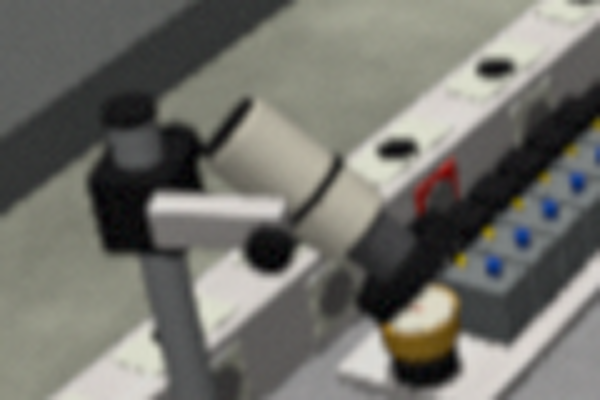

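The zoom shows three upright bails, with the red one nearest the far end of the rack. Its bar runs along a bearing of about 76°. The component side isn't clear yet. I'll move above the red handle to see it with the wrist camera, which also clears the side view.

```bash
cat >> h.py <<'E'
def rel(Pt,Rt):
    "print dp (cm) and twist (deg) to reach world TCP pose"
    o=arm.get_obs(); R0=Rot.from_quat(o["orientation"]); 
    dp=R0.inv().apply(np.asarray(Pt)-o["position"])/10
    tw=(R0.inv()*Rt).as_rotvec(degrees=True)
    print("t",round(o["t"],2),"pos",o["position"].round(1),"dp",dp.round(2),"twist",tw.round(2))
    return dp,tw
def down(b): # tool z down, tool y at bearing b deg
    y=np.array([np.cos(np.radians(b)),np.sin(np.radians(b)),0]); z=np.array([0,0,-1.]); return Rot.from_matrix(np.c_[np.cross(y,z),y,z])
E
python3 -c "
from h import *
rel([560,-230,300],down(-14))"
```

```text
t 1.25 pos [220.2 476.6 231.3] dp [-60.48 -49.89  -6.87] twist [-0.   0.  79.2]
```

Emit:
play_rows(commands=[{"hand": 0, "dp": [-3.5, -2.9, -2], "twist": [0, 0, 4]}, {"hand": 0, "dp": [-7, -5.8, -4], "twist": [0, 0, 9]}, {"hand": 0, "dp": [-10.5, -8.7, -6.9], "twist": [0, 0, 14]}, {"hand": 0, "dp": [-14, -11.6, -6.9], "twist": [0, 0, 19]}, {"hand": 0, "dp": [-17.5, -14.5, -6.9], "twist": [0, 0, 24]}, {"hand": 0, "dp": [-21, -17.4, -6.9], "twist": [0, 0, 29]}, {"hand": 0, "dp": [-24.5, -20.3, -6.9], "twist": [0, 0, 34]}, {"hand": 0, "dp": [-28, -23.2, -6.9], "twist": [0, 0, 39]}, {"hand": 0, "dp": [-31.5, -26.1, -6.9], "twist": [0, 0, 44]}, {"hand": 0, "dp": [-35, -29, -6.9], "twist": [0, 0, 49]}])

```text
t: 2.25
position: [416.8, 64.7, 300.6]
orientation: [0.602, 0.799, 0.0, 0.0]
ft_force: [-0.3, 0.6, 0.2]
width: 1.002
```

```bash
python3 -c "
from h import *
print(arm.get_obs()['joints'].round(3))
rel([560,-230,300],down(-14))"
```

```text
[-0.02   0.059 -0.257  1.254  0.     1.272]
t 2.25 pos [416.8  64.7 300.6] dp [-32.27   5.65   0.06] twist [ 5.000e-02 -1.000e-02  2.999e+01]
```

Emit:
play_rows(commands=[{"hand": 0, "dp": [-4, 0.7, 0], "twist": [0, 0, 4]}, {"hand": 0, "dp": [-8, 1.4, 0], "twist": [0, 0, 8]}, {"hand": 0, "dp": [-12, 2.1, 0], "twist": [0, 0, 12]}, {"hand": 0, "dp": [-16, 2.8, 0], "twist": [0, 0, 16]}, {"hand": 0, "dp": [-20, 3.5, 0], "twist": [0, 0, 20]}, {"hand": 0, "dp": [-24, 4.2, 0], "twist": [0, 0, 24]}, {"hand": 0, "dp": [-28, 4.9, 0], "twist": [0, 0, 28]}, {"hand": 0, "dp": [-31, 5.4, 0], "twist": [0, 0, 30]}, {"hand": 0, "dp": [-32.3, 5.6, 0], "twist": [0, 0, 30]}, {"hand": 0, "dp": [-32.3, 5.6, 0], "twist": [0, 0, 30]}])

```text
t: 3.25
position: [559.9, -232.1, 299.8]
orientation: [0.789, 0.615, 0.0, -0.0]
ft_force: [-0.3, 1.0, -0.1]
width: 0.999
```

```bash
python3 - <<'E'
from h import *
o=arm.get_obs(); print(o['joints'].round(3),o['position'])
for c in ["side","wrist"]:
    m=arm.camera_model(c)
    im,d=arm.capture(c); cv2.imwrite(f"pics/{c}1.png",im); np.save(f"{c}1.npy",d)
    np.savez(f"{c}1_m.npz",**m)
    for n in ["red_card_handle","lens","black_card_handle","grey_card_handle"]:
        for r in arm.landmark_of(c,n)[:1]:
            u,v=r["pixel"]; dd=d[min(int(round(v)),479),min(int(round(u)),639)]
            print(c,n,round(r["score"],2),np.round([u,v],1),round(float(dd)),np.round(deproj(c,(u,v),dd,m),0))
print(arm.get_obs()["t"])
s=cv2.imread("pics/side1.png"); cv2.imwrite("pics/z_s1.png",cv2.resize(s[160:320,140:400],(0,0),fx=3,fy=3,interpolation=cv2.INTER_CUBIC))
E
```

```text
[-0.514  0.429  0.228  1.37   0.     1.303] [ 559.91062599 -232.09216069  299.76653831]
side red_card_handle 0.91 [318.7 223.2] 1899 [ 567. -223.  135.]
side lens 0.62 [213.6 232.4] 1462 [628. 232. 372.]
side black_card_handle 0.73 [353.9 234.9] 1820 [ 425. -198.  148.]
side grey_card_handle 0.92 [335.6 223.5] 1847 [ 497. -211.  163.]
wrist red_card_handle 0.59 [335.7 224.3] 287 [ 572. -231.  164.]
wrist black_card_handle 0.85 [154.7 223.4] 291 [ 439. -198.  159.]
wrist grey_card_handle 0.83 [244.1 222.1] 288 [ 506. -213.  162.]
3.75
```

View pics/wrist1.png

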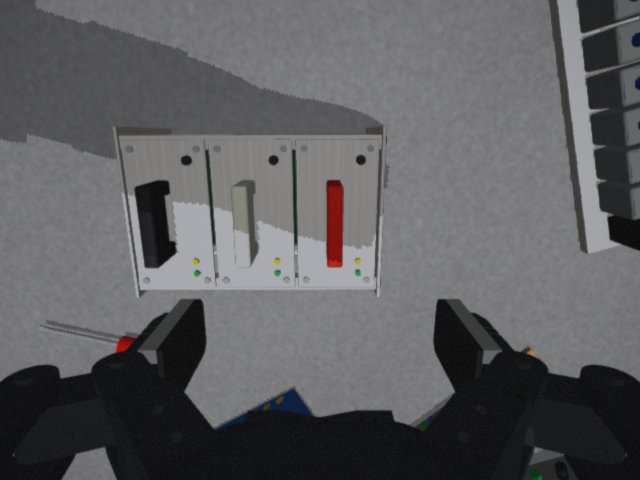

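View pics/z_s1.png

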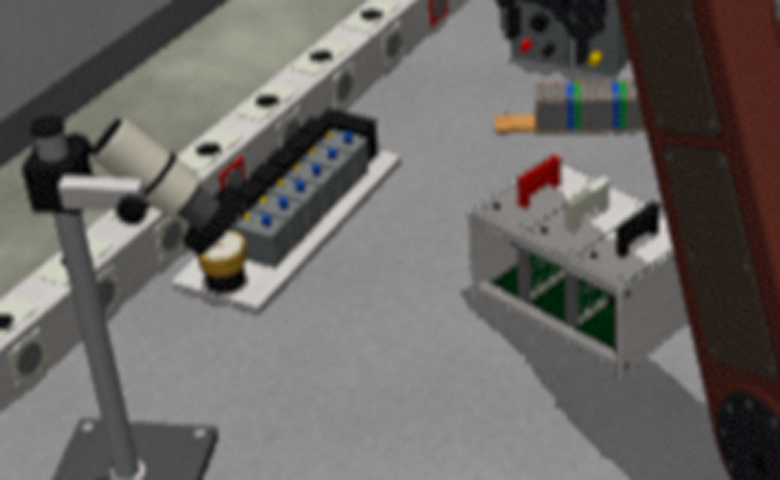

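The wrist view shows the red bail at u 327–343, v 181–268, running vertically, which is nearly aligned with the jaws. The side view shows plain green board faces with solder dots facing −x, so the component side faces about bearing −14°. Next I'll measure the bail precisely.

```bash
python3 - <<'E'
from h import *
im=cv2.imread("pics/wrist1.png"); d=np.load("wrist1.npy"); m=np.load("wrist1_m.npz")
v,u=np.mgrid[0:480,0:640]
c=np.stack([(u-m["mtx"][0,2])/m["mtx"][0,0]*d,(v-m["mtx"][1,2])/m["mtx"][1,1]*d,d],-1)
W=(c-m["t"])@m["R"]
roi=(abs(u-255)<150)&(abs(v-215)<90)&(d>0)
for nm,(a,b) in {"red":(300,370),"grey":(215,265),"black":(125,180)}.items():
    s=roi&(u>a)&(u<b)&(W[...,2]>155); q=W[s]; r=cv2.minAreaRect(q[:,:2].astype(np.float32))
    print(nm,len(q),np.median(q[:,2]),r)
s=roi&(W[...,2]>115)&(W[...,2]<130); q=W[s]; print("panel",np.median(q[:,2]),cv2.minAreaRect(q[:,:2].astype(np.float32)))
hsv=cv2.cvtColor(im,cv2.COLOR_BGR2HSV)
E
```

```text
red 1328 162.25936010935294 ((570.7933349609375, -233.53370666503906), (63.59602355957031, 12.035046577453613), 76.29847717285156)
grey 1411 162.2260311519547 ((501.77490234375, -216.46234130859375), (63.534385681152344, 12.571863174438477), 76.56779479980469)
black 1581 162.1752474884969 ((469.78240966796875, -209.40402221679688), (64.27220153808594, 88.1475830078125), 75.68595886230469)
panel 122.44251357759046 ((504.98773193359375, -217.3960723876953), (148.89369201660156, 222.64549255371094), 76.04779815673828)
```

Red bail: centre (570.8, −233.5), top 162, thickness 12, bar bearing 76.2°. All of this matches the given sizes. Descending with the jaws half-closed so they clear the grey handle.

```bash
python3 -c "
from h import *
rel([570.8,-233.5,129],down(-13.8))"
```

```text
t 3.75 pos [ 559.6 -230.   301. ] dp [-0.07  1.15 17.2 ] twist [ 0.06 -0.01 -0.18]
```

Emit:
play_rows(commands=[{"hand": 120, "dp": [0, 1.15, 0], "twist": [0, 0, 0]}, {"hand": 120, "dp": [-0.1, 1.15, 3], "twist": [0, 0, 0]}, {"hand": 120, "dp": [-0.1, 1.15, 6], "twist": [0, 0, 0]}, {"hand": 120, "dp": [-0.1, 1.15, 8], "twist": [0, 0, 0]}, {"hand": 120, "dp": [-0.1, 1.15, 9], "twist": [0, 0, 0]}, {"hand": 120, "dp": [-0.1, 1.15, 10], "twist": [0, 0, 0]}, {"hand": 120, "dp": [-0.1, 1.15, 11], "twist": [0, 0, 0]}, {"hand": 120, "dp": [-0.1, 1.15, 11.5], "twist": [0, 0, 0]}, {"hand": 120, "dp": [-0.1, 1.15, 12], "twist": [0, 0, 0]}, {"hand": 120, "dp": [-0.1, 1.15, 12], "twist": [0, 0, 0]}])

```text
t: 4.75
position: [570.5, -233.7, 180.6]
orientation: [0.788, 0.616, 0.0, 0.0]
ft_force: [-1.0, -0.6, 0.1]
width: 0.531
```

```bash
python3 - <<'E'
from h import *
m=arm.camera_model("wrist"); im,d=arm.capture("wrist"); cv2.imwrite("pics/wrist2.png",im)
o=arm.get_obs(); print(o['width'],o['ft_force'])
rel([570.8,-233.5,129],down(-13.8))
E
```

```text
0.5295744870576378 [-0.59814978  0.10538751  0.45702464]
t 4.8 pos [ 570.7 -233.8  181.1] dp [ 0.03 -0.    5.21] twist [ 0.07 -0.01 -0.18]
```

View pics/wrist2.png

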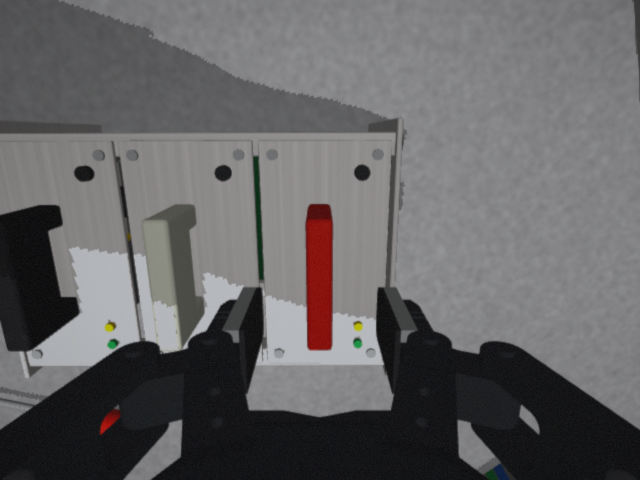

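The red bar (u≈319) sits midway between the pads, and the grey handle is clear. Going down and gripping.

Emit:
play_rows(commands=[{"hand": 120, "dp": [0, 0, 1.2], "twist": [0, 0, 0]}, {"hand": 120, "dp": [0, 0, 2.4], "twist": [0, 0, 0]}, {"hand": 120, "dp": [0, 0, 3.6], "twist": [0, 0, 0]}, {"hand": 120, "dp": [0, 0, 4.4], "twist": [0, 0, 0]}, {"hand": 120, "dp": [0, 0, 5.0], "twist": [0, 0, 0]}, {"hand": 120, "dp": [0, 0, 5.2], "twist": [0, 0, 0]}, {"hand": 255, "dp": [0, 0, 5.2], "twist": [0, 0, 0]}, {"hand": 255, "dp": [0, 0, 5.2], "twist": [0, 0, 0]}, {"hand": 255, "dp": [0, 0, 5.2], "twist": [0, 0, 0]}, {"hand": 255, "dp": [0, 0, 5.2], "twist": [0, 0, 0]}], grip_force=100)

```text
t: 5.8
position: [570.5, -233.8, 129.7]
orientation: [0.788, 0.616, 0.0, 0.001]
ft_force: [-4.1, 0.3, 6.2]
width: 0.128
```

```bash
python3 - <<'E'
from h import *
o=arm.get_obs(); print(o['width'],o['ft_force'],o['position'],o['joints'].round(3))
E
```

```text
0.12773771310656687 [-4.13873918  0.29900304  6.17381346] [ 570.53393526 -233.81565008  129.71908188] [-0.508  0.531 -0.059  0.98   0.     1.307]
```

Gripped at about 11–12 mm, and forces are small. Lifting straight up, starting gently.

Emit:
play_rows(commands=[{"hand": 255, "dp": [0, 0, -0.3], "twist": [0, 0, 0]}, {"hand": 255, "dp": [0, 0, -1], "twist": [0, 0, 0]}, {"hand": 255, "dp": [0, 0, -2], "twist": [0, 0, 0]}, {"hand": 255, "dp": [0, 0, -3], "twist": [0, 0, 0]}, {"hand": 255, "dp": [0, 0, -4], "twist": [0, 0, 0]}, {"hand": 255, "dp": [0, 0, -5], "twist": [0, 0, 0]}, {"hand": 255, "dp": [0, 0, -6], "twist": [0, 0, 0]}, {"hand": 255, "dp": [0, 0, -6.7], "twist": [0, 0, 0]}, {"hand": 255, "dp": [0, 0, -7], "twist": [0, 0, 0]}, {"hand": 255, "dp": [0, 0, -7], "twist": [0, 0, 0]}])

```text
t: 6.8
position: [568.9, -233.1, 196.1]
orientation: [0.788, 0.616, -0.001, -0.002]
ft_force: [1.0, -2.2, -24.4]
width: 0.123
```

```bash
python3 - <<'E'
from h import *
o=arm.get_obs(); print(o['width'],o['ft_force'],o['moment'],o['position'],o['joints'].round(3))
im,d=arm.capture("scene"); cv2.imwrite("pics/z_lift.png",cv2.resize(im[200:400,200:400],(0,0),fx=3,fy=3))
E
```

```text
0.12320290651189997 [  1.03580267  -2.2253373  -24.43776953] [-0.68597328 -0.62369091  0.18099816] [ 568.91937229 -233.09844684  196.08769796] [-0.508  0.486  0.048  1.138 -0.     1.307]
```

View pics/z_lift.png

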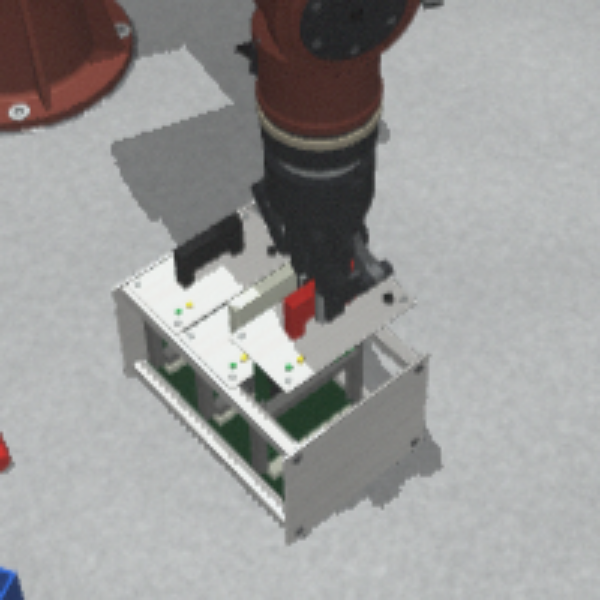

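```bash
python3 - <<'E'
from h import *
for c in ["wrist","side"]:
    im,d=arm.capture(c); cv2.imwrite(f"pics/{c}3.png",im if c=="wrist" else cv2.resize(im[140:300,240:420],(0,0),fx=4,fy=4)[:600])
o=arm.get_obs(); print(o['width'],o['ft_force'],o['moment'],o['position'],o["joint_torque"].round(1))
E
```

```text
0.12835157291721433 [  0.97886087  -2.65440966 -26.19391086] [-0.6961484  -0.7177365   0.13686451] [ 568.87480807 -233.09553958  196.2051885 ] [  0.7 -81.5  41.2   1.5   0.4   0.1]
```

View pics/wrist3.png

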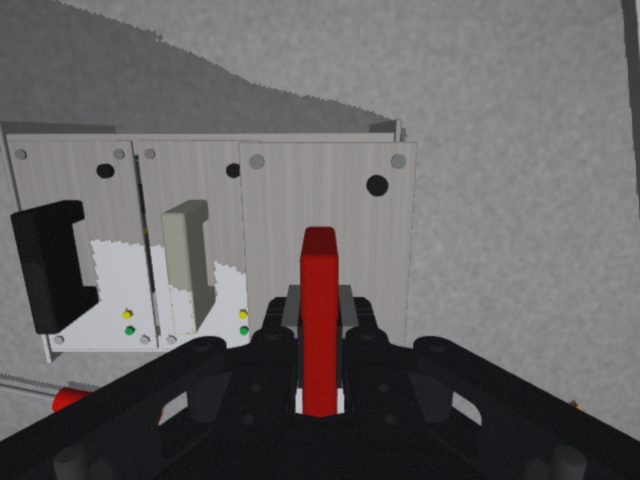

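View pics/side3.png

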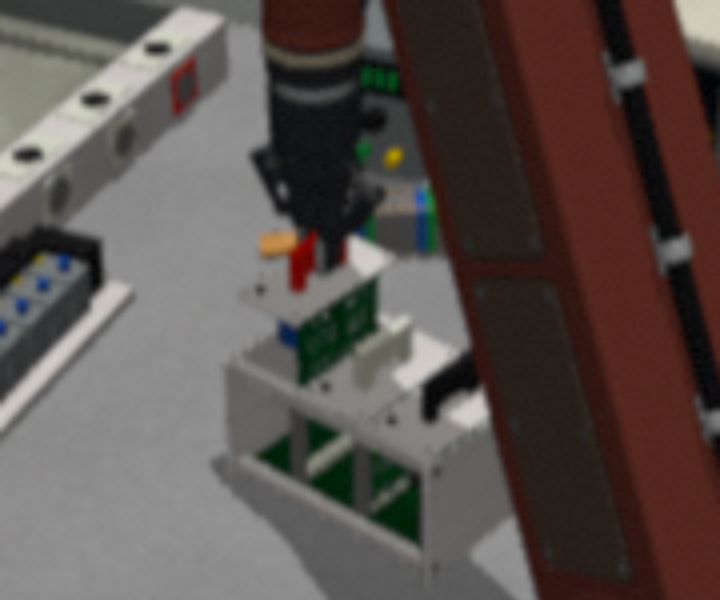

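The card is coming up straight, and the solder side (−x) is visible. The guides drag at about 24 N and the tool has drifted 1.6 mm, so I'll correct that and continue.

```bash
python3 -c "
from h import *
rel([570.7,-233.8,245],down(-13.8))"
```

```text
t 6.95 pos [ 568.9 -233.1  196.2] dp [-0.02  0.17 -4.88] twist [-0.26 -0.06 -0.18]
```

Emit:
play_rows(commands=[{"hand": 255, "dp": [0, 0.2, -0.5], "twist": [-0.3, 0, 0]}, {"hand": 255, "dp": [0, 0.2, -0.8], "twist": [-0.3, 0, 0]}, {"hand": 255, "dp": [0, 0.2, -1.3], "twist": [-0.3, 0, 0]}, {"hand": 255, "dp": [0, 0.2, -1.8], "twist": [-0.3, 0, 0]}, {"hand": 255, "dp": [0, 0.2, -2.3], "twist": [-0.3, 0, 0]}, {"hand": 255, "dp": [0, 0.2, -2.8], "twist": [-0.3, 0, 0]}, {"hand": 255, "dp": [0, 0.2, -3.3], "twist": [-0.3, 0, 0]}, {"hand": 255, "dp": [0, 0.2, -3.8], "twist": [-0.3, 0, 0]}, {"hand": 255, "dp": [0, 0.2, -4.3], "twist": [-0.3, 0, 0]}, {"hand": 255, "dp": [0, 0.2, -4.8], "twist": [-0.3, 0, 0]}])

```text
t: 7.95
position: [571.2, -233.7, 245.2]
orientation: [0.788, 0.616, 0.001, 0.0]
ft_force: [0.4, 0.5, -2.6]
width: 0.125
```

```bash
python3 -c "
from h import *
o=arm.get_obs(); print(o['width'],o['ft_force'],o['moment'])
rel([570.7,-233.8,310],down(-13.8))"
```

```text
0.12472625024107965 [ 0.40836841  0.50836061 -2.59327346] [-0.01072681 -0.03728926 -0.03091489]
t 7.95 pos [ 571.2 -233.7  245.2] dp [-0.01 -0.04 -6.48] twist [ 0.1  -0.05 -0.17]
```

It's out of the guides, and only the card's own weight (2.6 N) remains. Up to a full 185 mm.

Emit:
play_rows(commands=[{"hand": 255, "dp": [0, 0, -0.5], "twist": [0, 0, 0]}, {"hand": 255, "dp": [0, 0, -1.3], "twist": [0, 0, 0]}, {"hand": 255, "dp": [0, 0, -2.1], "twist": [0, 0, 0]}, {"hand": 255, "dp": [0, 0, -2.9], "twist": [0, 0, 0]}, {"hand": 255, "dp": [0, 0, -3.7], "twist": [0, 0, 0]}, {"hand": 255, "dp": [0, 0, -4.5], "twist": [0, 0, 0]}, {"hand": 255, "dp": [0, 0, -5.3], "twist": [0, 0, 0]}, {"hand": 255, "dp": [0, 0, -6.1], "twist": [0, 0, 0]}, {"hand": 255, "dp": [0, 0, -6.8], "twist": [0, 0, 0]}, {"hand": 255, "dp": [0, 0, -7], "twist": [0, 0, 0]}])

```text
t: 8.95
position: [571.4, -234.0, 316.2]
orientation: [0.788, 0.616, 0.001, 0.001]
ft_force: [-0.7, -0.2, -2.7]
width: 0.126
```

```bash
python3 - <<'E'
from h import *
o=arm.get_obs(); print(o['width'],o['ft_force'],o['position'],o['joints'].round(3))
out={}
for c in ["scene","side"]:
    im,d=arm.capture(c); cv2.imwrite(f"pics/{c}4.png",im); np.save(f"{c}4.npy",d)
    for n in ["lens","camera_stand"]:
        print(c,n,[(round(r["score"],2),np.round(r["pixel"],1)) for r in arm.landmark_of(c,n)[:2]])
        r=arm.silhouettes(c,n)
        if r: print(r[0]["score"],r[0]["rect"]); np.save(f"{c}_{n}.npy",r[0]["pixels"])
print(arm.get_obs()["t"])
E
```

```text
0.12610386683407987 [-0.74331729 -0.18497586 -2.68795241] [ 571.36252128 -233.96145075  316.16259332] [-5.080e-01  4.500e-01  3.030e-01  1.421e+00  1.000e-03  1.307e+00]
scene lens [(0.94, array([432.2, 165.7]))]
0.66 [424.2, 129.8, 509.4, 174.6]
scene camera_stand []
0.77 [428.9, 130.8, 508.7, 294.0]
side lens [(0.7, array([214.6, 234.3])), (0.25, array([303.2, 394.1]))]
0.93 [149.0, 197.8, 224.4, 245.5]
side camera_stand []
0.88 [145.6, 198.2, 220.9, 347.7]
9.45
```

View pics/scene4.png

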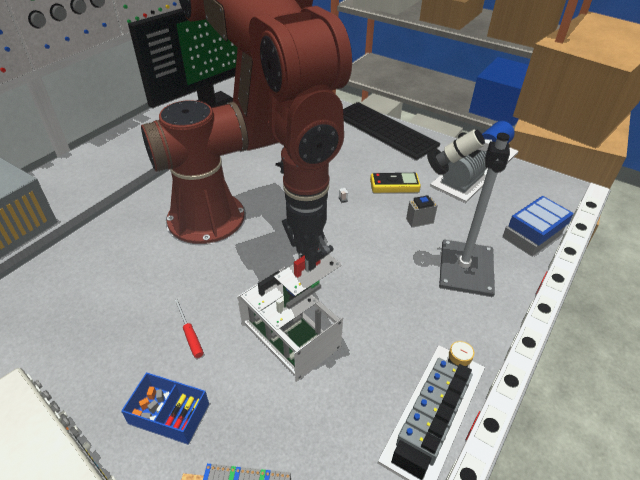

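View pics/side4.png

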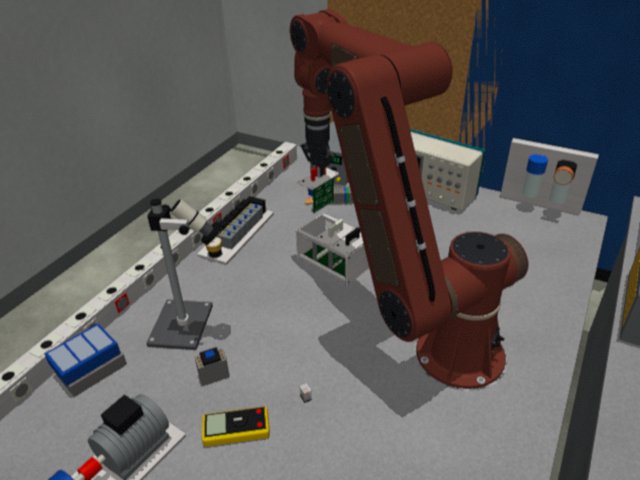

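The card is fully out, with the other two seated. Now I need the camera's position and azimuth from the stand's base plate and column, plus the head cylinder.

```bash
cat >> h.py <<'E'
def cloud(c,k):
    m=arm.camera_model(c); d=np.load(f"{c}{k}.npy"); v,u=np.mgrid[0:480,0:640]
    K=m["mtx"]; q=np.stack([(u-K[0,2])/K[0,0]*d,(v-K[1,2])/K[1,1]*d,d],-1)
    return (q-m["t"])@m["R"],d
E
python3 - <<'E'
from h import *
P=[]
ms=[arm.camera_model(c) for c in ("scene","side")]
P=[m["mtx"]@np.c_[m["R"],m["t"]] for m in ms]
for a,b in [((432.3,163.9),(215.8,235.3)),((432.2,165.7),(214.6,234.3))]:
    X=cv2.triangulatePoints(*P,np.array(a),np.array(b)).ravel(); X=X[:3]/X[3]; print("lens",X.round(1),proj("scene",X),proj("side",X))
for c in ("scene","side"):
    W,d=cloud(c,4); s=np.load(f"{c}_camera_stand.npy")&(d>0)
    s2=s&(W[...,2]>8)&(W[...,2]<30)
    n,l,st,ce=cv2.connectedComponentsWithStats(s2.astype(np.uint8)); i=1+np.argmax(st[1:,4]); q=W[l==i]
    print(c,"plate",len(q),np.median(q[:,2]),cv2.minAreaRect(q[:,:2].astype(np.float32)))
    for z in (60,100,150,200,250,300):
        k=s&(abs(W[...,2]-z)<15); q=W[k]
        if len(q): print("  col z",z,len(q),np.median(q,0).round(),q.std(0).round())
    im=cv2.imread(f"pics/{c}4.png")
    L=np.load(f"{c}_lens.npy")&(d>0)
    hsv=cv2.cvtColor(im,cv2.COLOR_BGR2HSV)
    white=L&(hsv[...,2]>130)
    q=W[white]; qc=np.median(q,0); q=q[np.linalg.norm(q-qc,axis=1)<90]
    # PCA
    mu=q.mean(0);_,sv,vt=np.linalg.svd(q-mu); print(c,"white",len(q),mu.round(),vt.round(2),sv.round())
    o=im.copy(); o[white]=(0,0,255); x0=(410,110) if c=="scene" else (130,180)
    cv2.imwrite(f"pics/w_{c}.png",cv2.resize(np.hstack([im[x0[1]:x0[1]+80,x0[0]:x0[0]+110],o[x0[1]:x0[1]+80,x0[0]:x0[0]+110]]),(0,0),fx=3.5,fy=3.5,interpolation=cv2.INTER_NEAREST))
E
```

```text
lens [640.  212.6 346.6] [431.86385181 163.96262728] [215.47596814 235.23751158]
lens [644.4 208.9 345.5] [432.76729588 165.61725662] [215.01665885 234.37968508]
scene plate 2305 18.447204885891246 ((785.3444213867188, 268.6733703613281), (151.0438232421875, 200.57337951660156), 20.952659606933594)
  col z 60 74 [778. 258.  61.] [36. 55.  9.]
  col z 100 85 [775. 259. 102.] [ 65. 177.   8.]
  col z 150 81 [778. 257. 152.] [17. 42.  9.]
  col z 200 75 [778. 257. 200.] [6. 3. 9.]
  col z 250 88 [777. 257. 252.] [7. 3. 9.]
  col z 300 100 [777. 257. 300.] [7. 3. 9.]
scene white 505 [703. 227. 420.] [[-0.74 -0.57 -0.37]
 [-0.03  0.58 -0.82]
 [ 0.68 -0.59 -0.44]] [603. 376. 235.]
side plate 2047 15.933217360588106 ((780.9888916015625, 271.4962158203125), (152.20855712890625, 199.12173461914062), 20.79599380493164)
  col z 60 77 [767. 272.  62.] [ 75. 126.   9.]
  col z 100 65 [767. 274.  98.] [6. 5. 9.]
  col z 150 69 [767. 274. 151.] [5. 6. 9.]
  col z 200 77 [766. 272. 201.] [6. 6. 8.]
  col z 250 74 [767. 273. 251.] [5. 5. 9.]
  col z 300 88 [767. 273. 300.] [6. 6. 9.]
side white 476 [693. 250. 417.] [[-0.76 -0.61 -0.23]
 [ 0.15 -0.5   0.85]
 [ 0.63 -0.61 -0.47]] [581. 364. 148.]
```

View pics/w_scene.png

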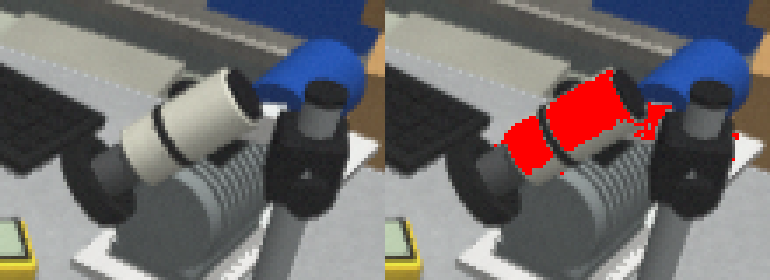

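View pics/w_side.png

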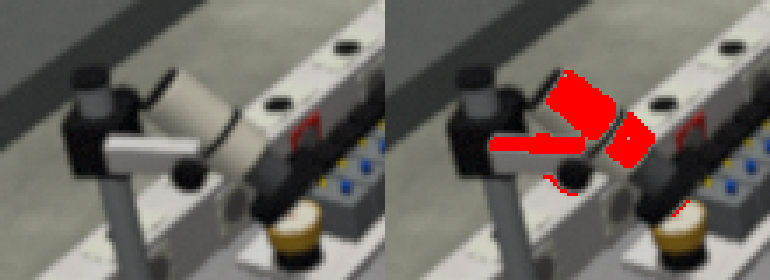

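The measurements agree:
- **Stand:** plate azimuth 20.9° in both views, column at (772, 265).
- **Lens:** 140 mm back along that azimuth gives (641, 215). The triangulated points are (640, 213, 347) and (644, 209, 346).

I'll take the lens at (641, 213, 346), azimuth 20.9°. The turn needs about 215° of roll (q6 going negative), so I'll do it in stages away from the camera.

```bash
cat >> h.py <<'E'
L=np.array([641,213.,346]); az=np.radians(20.9); s=np.sqrt(.5)
dv=np.array([-np.cos(az)*s,-np.sin(az)*s,-s]); zt=np.array([np.cos(az)*s,np.sin(az)*s,-s])
Rf=Rot.from_matrix(np.c_[np.cross(dv,zt),dv,zt])
S=L+150*dv; H=S+21*dv-75*zt; Tf=H+15.3*zt
E
python3 -c "
from h import *
print(S,H,Tf)
rel([500,-110,345],down(66))"
```

```text
[541.91265218 175.16222124 239.93398282] [478.49674957 150.94604283 278.11774901] [488.60365905 154.80549626 267.29901525]
t 9.45 pos [ 571.  -233.7  315. ] dp [10.29 -9.87 -3.  ] twist [ 1.100e-01  1.000e-02 -7.998e+01]
```

Emit:
play_rows(commands=[{"hand": 255, "dp": [0.2, -0.2, -1], "twist": [0, 0, -4]}, {"hand": 255, "dp": [1.2, -1.2, -2], "twist": [0, 0, -12]}, {"hand": 255, "dp": [2.4, -2.4, -3], "twist": [0, 0, -20]}, {"hand": 255, "dp": [3.6, -3.6, -3], "twist": [0, 0, -28]}, {"hand": 255, "dp": [4.8, -4.8, -3], "twist": [0, 0, -36]}, {"hand": 255, "dp": [6, -5.9, -3], "twist": [0, 0, -44]}, {"hand": 255, "dp": [7.2, -7, -3], "twist": [0, 0, -52]}, {"hand": 255, "dp": [8.4, -8.1, -3], "twist": [0, 0, -60]}, {"hand": 255, "dp": [9.5, -9.1, -3], "twist": [0, 0, -68]}, {"hand": 255, "dp": [10.3, -9.9, -3], "twist": [0, 0, -74]}])

```text
t: 10.45
position: [499.3, -109.1, 345.1]
orientation: [0.256, 0.967, 0.001, 0.001]
ft_force: [-0.1, -0.0, -3.9]
width: 0.125
```

```bash
python3 -c "
from h import *
o=arm.get_obs();print(o['joints'].round(2),o['width'],o['ft_force'])
rel([440,10,345],down(140))"
```

```text
[-0.36  0.23  0.06  1.4   0.    0.16] 0.12483994356678864 [-0.12810464 -0.01141663 -3.86847201]
t 10.45 pos [ 499.3 -109.1  345.1] dp [1.104e+01 7.420e+00 1.000e-02] twist [ 2.000e-02  1.100e-01 -7.964e+01]
```

Emit:
play_rows(commands=[{"hand": 255, "dp": [0.6, 0.4, 0], "twist": [0, 0, -6]}, {"hand": 255, "dp": [1.8, 1.2, 0], "twist": [0, 0, -14]}, {"hand": 255, "dp": [3, 2, 0], "twist": [0, 0, -22]}, {"hand": 255, "dp": [4.2, 2.8, 0], "twist": [0, 0, -30]}, {"hand": 255, "dp": [5.4, 3.6, 0], "twist": [0, 0, -38]}, {"hand": 255, "dp": [6.6, 4.4, 0], "twist": [0, 0, -46]}, {"hand": 255, "dp": [7.8, 5.2, 0], "twist": [0, 0, -54]}, {"hand": 255, "dp": [9, 6, 0], "twist": [0, 0, -62]}, {"hand": 255, "dp": [10.2, 6.9, 0], "twist": [0, 0, -70]}, {"hand": 255, "dp": [11, 7.4, 0], "twist": [0, 0, -78]}])

```text
t: 11.45
position: [439.8, 10.5, 345.2]
orientation: [-0.412, 0.911, -0.0, 0.001]
ft_force: [0.5, 0.4, -3.5]
width: 0.127
```

```bash
python3 -c "
from h import *
o=arm.get_obs();print(o['joints'].round(2),o['width'],o['ft_force'])
rel([430,90,340],down(200.9))
rel(Tf+50*dv,Rf)"
```

```text
[-0.14  0.08 -0.11  1.37  0.   -0.99] 0.12729132286913936 [ 0.51578661  0.3774808  -3.45844912]
t 11.45 pos [439.8  10.5 345.2] dp [-5.33  5.98  0.53] twist [ -0.11   0.07 -62.18]
t 11.45 pos [439.8  10.5 345.2] dp [-10.92   7.51  11.35] twist [ 40.3  -24.29 -58.85]
```

Emit:
play_rows(commands=[{"hand": 255, "dp": [-0.3, 0.3, 0], "twist": [0, 0, -5]}, {"hand": 255, "dp": [-0.9, 1, 0], "twist": [0, 0, -12]}, {"hand": 255, "dp": [-1.6, 1.8, 0.1], "twist": [0, 0, -20]}, {"hand": 255, "dp": [-2.3, 2.6, 0.2], "twist": [0, 0, -28]}, {"hand": 255, "dp": [-3, 3.4, 0.3], "twist": [0, 0, -36]}, {"hand": 255, "dp": [-3.7, 4.2, 0.4], "twist": [0, 0, -44]}, {"hand": 255, "dp": [-4.4, 5, 0.5], "twist": [0, 0, -52]}, {"hand": 255, "dp": [-5, 5.6, 0.5], "twist": [0, 0, -58]}, {"hand": 255, "dp": [-5.3, 6, 0.5], "twist": [0, 0, -62]}, {"hand": 255, "dp": [-5.3, 6, 0.5], "twist": [0, 0, -62.2]}])

```text
t: 12.45
position: [429.5, 90.4, 340.4]
orientation: [0.824, -0.566, 0.001, -0.001]
ft_force: [-0.5, 0.3, -2.9]
width: 0.127
```

```bash
python3 - <<'E'
from h import *
o=arm.get_obs();print(o['joints'].round(2),o['width'],o['ft_force'])
rel(Tf+60*dv,Rf)
im,d=arm.capture("side"); cv2.imwrite("pics/side5.png",im)
im,d=arm.capture("wrist"); cv2.imwrite("pics/wrist5.png",im)
E
```

```text
[ 0.04  0.08 -0.13  1.36  0.   -1.9 ] 0.12696101403798601 [-0.47522089  0.34439422 -2.94280724]
t 12.45 pos [429.5  90.4 340.4] dp [-3.9  -3.56 11.56] twist [44.86  0.06  0.12]
```

View pics/side5.png

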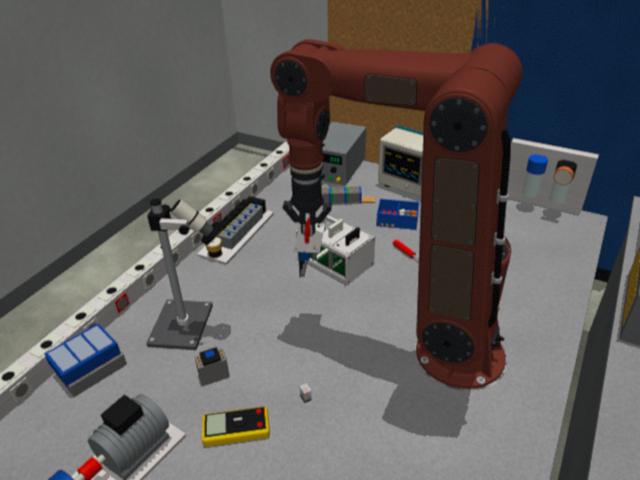

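View pics/wrist5.png

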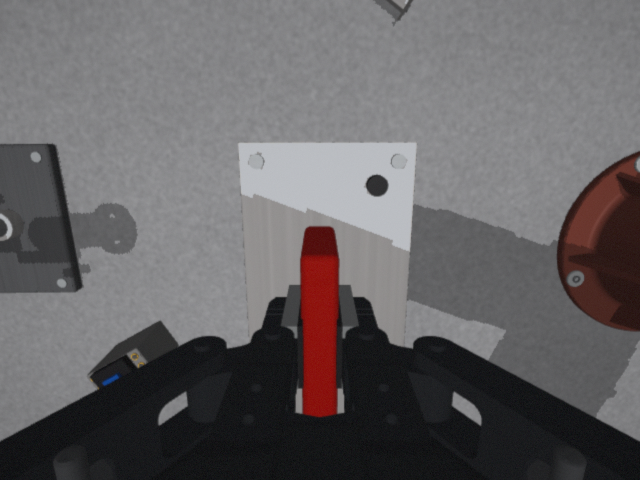

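The roll is done: the card hangs free and its solder side faces the camera stand. Using the base-plate edge in this wrist view, (55,145)–(78,292), I'll cross-check the azimuth, then tilt to a point 60 mm short of the final pose.

```bash
python3 - <<'E'
from h import *
m=arm.camera_model("wrist")
def onplane(px,z):
    r=m["R"].T@np.linalg.inv(m["mtx"])@np.array([*px,1.]); C=-m["R"].T@m["t"]
    return C+r*(z-C[2])/r[2]
im=cv2.imread("pics/wrist5.png",0).astype(float)
pts=[]
for v in range(152,285,6):
    row=cv2.GaussianBlur(im,(5,5),0)[v,45:90]; g=np.diff(row); pts.append((45+np.argmax(g)+.5,v))
W=np.array([onplane(p,18) for p in pts]); 
l=cv2.fitLine(W[:,:2].astype(np.float32),cv2.DIST_HUBER,0,.01,.01).ravel(); print("edge bearing",np.degrees(np.arctan2(l[1],l[0])),W[0],W[-1])
for p in [(53.,145),(80,292)]: print(onplane(p,18))
print(onplane((-8,228),18))
rel(Tf+60*dv,Rf)
E
```

```text
edge bearing -68.51832 [737.43728424 157.70230453  18.        ] [676.25581859 313.57398216  18.        ]
[742.77324658 151.12400493  18.        ]
[675.84690926 325.41965548  18.        ]
[795.78373717 278.91405167  18.        ]
t 12.55 pos [429.7  89.8 340.4] dp [-3.98 -3.55 11.56] twist [ 4.487e+01 -4.000e-02 -7.000e-02]
```

Emit:
play_rows(commands=[{"hand": 255, "dp": [-0.2, -0.2, 0.6], "twist": [3, 0, 0]}, {"hand": 255, "dp": [-0.6, -0.5, 1.8], "twist": [8, 0, 0]}, {"hand": 255, "dp": [-1, -0.9, 3], "twist": [13, 0, 0]}, {"hand": 255, "dp": [-1.4, -1.3, 4.2], "twist": [18, 0, 0]}, {"hand": 255, "dp": [-1.9, -1.7, 5.6], "twist": [23, 0, 0]}, {"hand": 255, "dp": [-2.4, -2.2, 7], "twist": [28, 0, 0]}, {"hand": 255, "dp": [-2.9, -2.6, 8.4], "twist": [33, 0, 0]}, {"hand": 255, "dp": [-3.4, -3.1, 9.8], "twist": [38, 0, 0]}, {"hand": 255, "dp": [-3.8, -3.4, 11], "twist": [43, 0, 0]}, {"hand": 255, "dp": [-3.9, -3.6, 11.6], "twist": [44.9, 0, 0]}])

```text
t: 13.55
position: [446.8, 139.0, 221.7]
orientation: [0.76, -0.526, 0.217, -0.315]
ft_force: [0.2, -0.2, -2.7]
width: 0.126
```

```bash
python3 - <<'E'
from h import *
o=arm.get_obs();print(o['joints'].round(2),o['width'],o['ft_force'])
rel(Tf,Rf)
for c in ["side","scene","wrist"]:
    im,d=arm.capture(c); cv2.imwrite(f"pics/{c}6.png",im); np.save(f"{c}6.npy",d)
    for n in ["lens","red_card_solder","red_card_handle"]:
        print(c,n,[(round(r["score"],2),np.round(r["pixel"],1)) for r in arm.landmark_of(c,n)[:1]])
E
```

```text
[-0.07 -0.31 -1.14  0.    0.3  -1.88] 0.12618185811380442 [ 0.15075901 -0.19286317 -2.65488857]
t 13.55 pos [446.8 139.  221.7] dp [-0.01 -6.39 -0.07] twist [ 0.03 -0.04 -0.25]
side lens [(0.9, array([211.5, 235.1]))]
side red_card_solder []
side red_card_handle [(0.8, array([301.1, 274.9]))]
scene lens [(0.81, array([433.6, 162.2]))]
scene red_card_solder [(0.78, array([367.5, 199.3]))]
scene red_card_handle [(0.61, array([345.3, 186.8]))]
wrist lens []
wrist red_card_solder []
wrist red_card_handle [(0.86, array([320.8, 325. ]))]
```

View pics/side6.png

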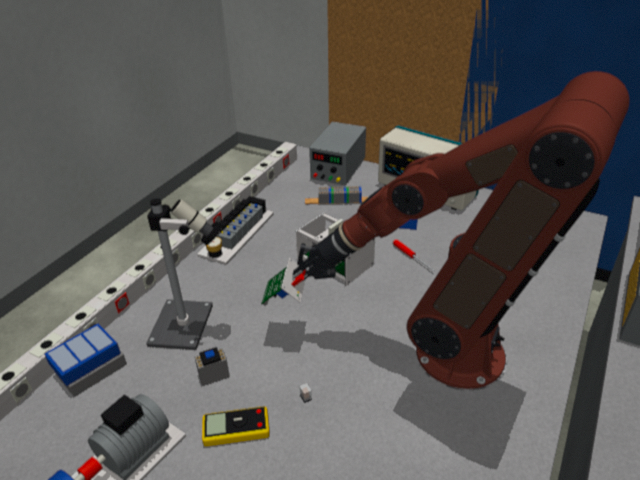

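View pics/scene6.png

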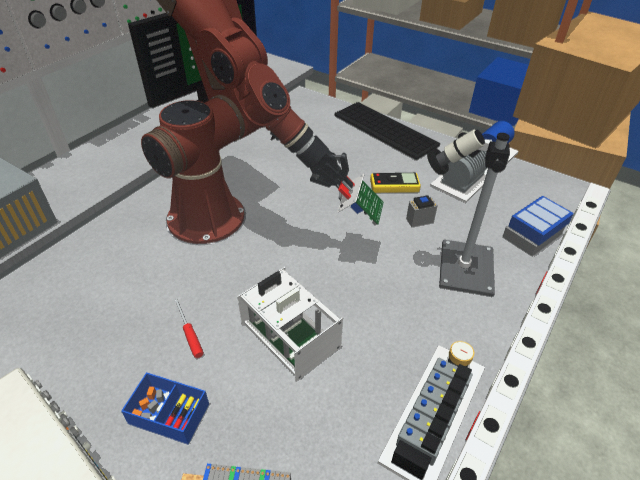

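View pics/wrist6.png

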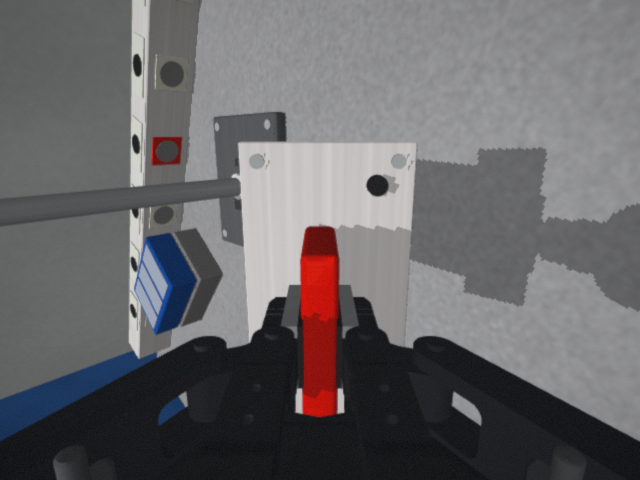

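```bash
python3 - <<'E'
from h import *
ms=[arm.camera_model(c) for c in ("scene","side")]
P=[m["mtx"]@np.c_[m["R"],m["t"]] for m in ms]
X=cv2.triangulatePoints(*P,np.array((432.7,163.9)),np.array((213.9,234.3))).ravel(); X=X[:3]/X[3]; print("lens",X.round(1),proj("scene",X),proj("side",X))
print(proj("scene",L),proj("side",L))
# ring disc overlay: circle r=34 at L normal dv ; axis back 130
for k,c in (("6","scene"),("6","side")):
    im=cv2.imread(f"pics/{c}6.png"); big=cv2.resize(im,(0,0),fx=5,fy=5,interpolation=cv2.INTER_CUBIC)
    hx=np.array([-np.sin(az),np.cos(az),0]); hy=np.cross(dv,hx)
    pts=np.array([proj(c,L+34*(np.cos(a)*hx+np.sin(a)*hy)) for a in np.linspace(0,6.28,60)])
    cv2.polylines(big,[((pts+.5)*5).astype(int)],True,(0,255,255),1)
    for a,b in ((L,L-130*dv),(L,L+150*dv)): cv2.line(big,*[tuple(((proj(c,q)+.5)*5).astype(int)) for q in (a,b)],(255,0,255),1)
    x,y=(340,110) if c=="scene" else (140,180)
    cv2.imwrite(f"pics/ov_{c}.png",big[y*5:y*5+590,x*5:x*5+800])
E
```

```text
lens [643.4 212.7 348.4] [433.25651726 163.81793091] [214.31033581 234.37930072]
[432.26103708 164.22729957] [215.10889333 235.38674189]
```

View pics/ov_scene.png

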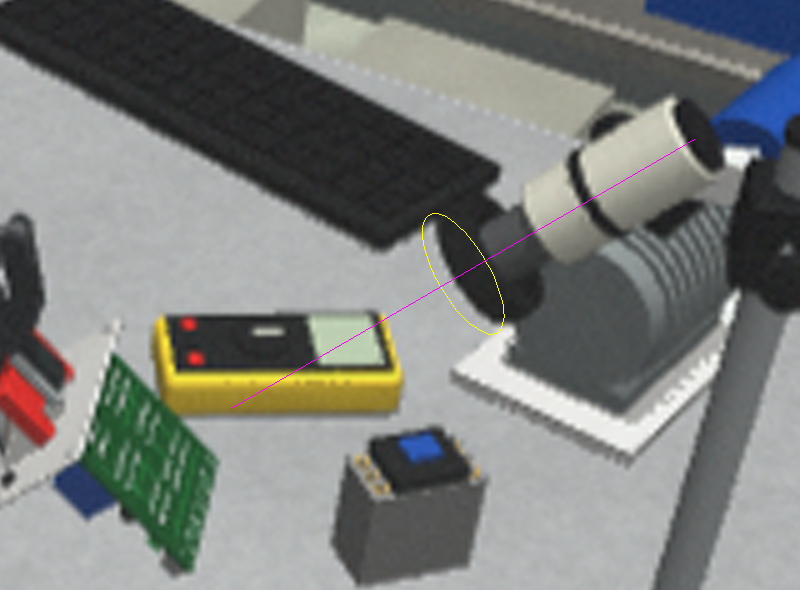

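View pics/ov_side.png

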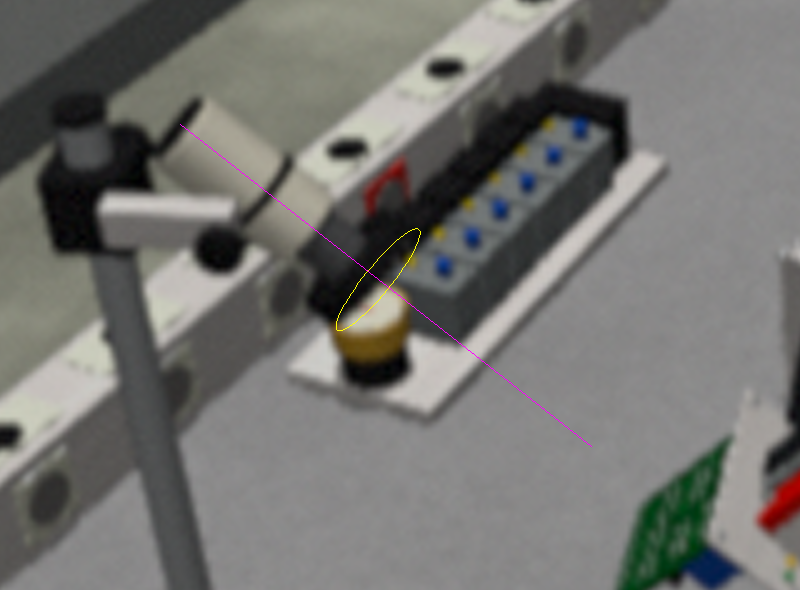

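```bash
python3 - <<'E'
from h import *
for c in ("scene","side"):
    im=cv2.imread(f"pics/{c}6.png"); outs=[]
    hx=np.array([-np.sin(az),np.cos(az),0]); hy=np.cross(dv,hx)
    for sh in (0,6,12):
        big=cv2.resize(im,(0,0),fx=8,fy=8,interpolation=cv2.INTER_CUBIC); big=np.clip(big.astype(float)*1.8,0,255).astype(np.uint8)
        Lc=L-sh*dv
        pts=np.array([proj(c,Lc+34*(np.cos(a)*hx+np.sin(a)*hy)) for a in np.linspace(0,6.28,60)])
        cv2.polylines(big,[((pts+.5)*8).astype(int)],True,(0,255,255),1)
        x,y=(420,140) if c=="scene" else (192,215)
        outs.append(big[y*8:y*8+320,x*8:x*8+264])
    cv2.imwrite(f"pics/ov2_{c}.png",np.hstack(outs))
E
```

```text
(no output)
```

View pics/ov2_scene.png

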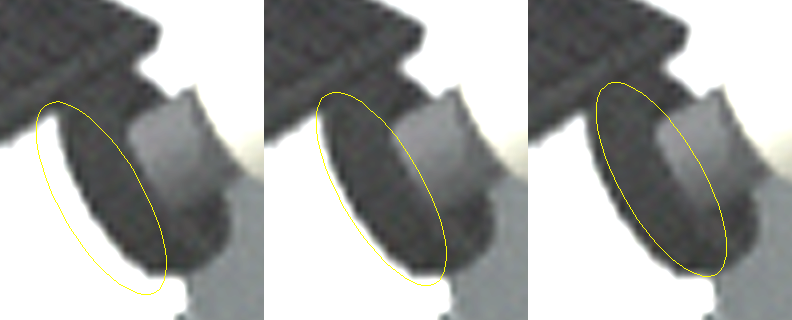

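View pics/ov2_side.png

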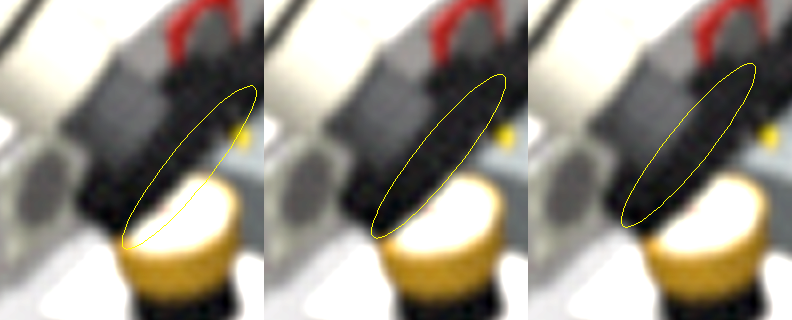

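The ring-face overlay fits best about 7 mm farther back on the same axis, so I'll take the lens at (645.5, 214.5, 350). Next I'll check how the card really sits in the grip against the scene depth.

```bash
cat > card.py <<'E'
from h import *
def check(k,cam="scene"):
    W,d=cloud(cam,k); im=cv2.imread(f"pics/{cam}{k}.png"); hsv=cv2.cvtColor(im,cv2.COLOR_BGR2HSV)
    o=arm.get_obs(); R=Rot.from_quat(o["orientation"]).as_matrix()
    X=(W-o["position"])@R   # tool coords
    near=(d>0)&(np.abs(X[...,0])<80)&(X[...,1]>-60)&(X[...,1]<20)&(X[...,2]>0)&(X[...,2]<150)
    g=near&(hsv[...,0]>40)&(hsv[...,0]<90)&(hsv[...,1]>80)
    n,l,st,ce=cv2.connectedComponentsWithStats(cv2.morphologyEx(g.astype(np.uint8),cv2.MORPH_CLOSE,np.ones((5,5)))); i=1+np.argmax(st[1:,4])
    b=(l==i)&near; q=X[b]; 
    A=np.c_[q[:,0],q[:,2],np.ones(len(q))]
    for _ in range(5):
        co=np.linalg.lstsq(A,q[:,1],rcond=None)[0]; r=np.abs(q[:,1]-A@co); kk=r<3*np.median(r)+.5; A=A[kk];q=q[kk]
    print(cam,len(q),"y=",co,"tilts deg (x,z)",np.degrees(np.arctan(co[:2])).round(2),"extent x",np.percentile(q[:,0],[1,99]).round(1),"z",np.percentile(q[:,2],[1,99]).round(1),"rect",cv2.minAreaRect(q[:,[0,2]].astype(np.float32)))
    print("plane y at centre(0,60):",co@[0,60,1], "expected -21; centre z expected",75-15.3)
E
python3 -c "
from card import *
check(6)"
```

```text
scene 579 y= [ 6.83311926e-04  5.75125585e-03 -2.20423193e+01] tilts deg (x,z) [0.04 0.33] extent x [-49.4  49.7] z [ 17.3 106.7] rect ((0.34806060791015625, 61.85063171386719), (104.5829849243164, 92.54856872558594), 0.16290365159511566)
plane y at centre(0,60): -21.69724398112666 expected -21; centre z expected 59.7
```

The card sits in the grip as expected, with tilt under 0.4° and its centre within about 1 mm. Moving to the final pose.

```bash
sed -i 's/^L=np.array.*/L=np.array([645.5,214.5,350.]); az=np.radians(21.1); s=np.sqrt(.5)/' h.py
python3 -c "
from h import *
print(S,Tf); rel(Tf,Rf)"
```

```text
[546.54533435 176.31657237 243.93398282] [493.30772423 155.7738883  271.29901525]
t 14.15 pos [449.9 139.1 224.7] dp [-0.01 -6.58 -0.01] twist [-0.04 -0.21 -0.19]
```

Emit:
play_rows(commands=[{"hand": 255, "dp": [0, -0.4, 0], "twist": [0, -0.1, -0.1]}, {"hand": 255, "dp": [0, -1.2, 0], "twist": [0, -0.2, -0.2]}, {"hand": 255, "dp": [0, -2.2, 0], "twist": [0, -0.2, -0.2]}, {"hand": 255, "dp": [0, -3.2, 0], "twist": [0, -0.2, -0.2]}, {"hand": 255, "dp": [0, -4.2, 0], "twist": [0, -0.2, -0.2]}, {"hand": 255, "dp": [0, -5.2, 0], "twist": [0, -0.2, -0.2]}, {"hand": 255, "dp": [0, -5.9, 0], "twist": [0, -0.2, -0.2]}, {"hand": 255, "dp": [0, -6.4, 0], "twist": [0, -0.2, -0.2]}, {"hand": 255, "dp": [0, -6.6, 0], "twist": [0, -0.2, -0.2]}, {"hand": 255, "dp": [0, -6.6, 0], "twist": [0, -0.2, -0.2]}])

```text
t: 15.15
position: [493.5, 155.8, 271.4]
orientation: [0.762, -0.522, 0.217, -0.316]
ft_force: [-0.4, 0.1, -2.7]
width: 0.119
```

Emit:
play_rows(commands=[{"hand": 255, "dp": [0, 0, 0], "twist": [0, 0, 0]}, {"hand": 255, "dp": [0, 0, 0], "twist": [0, 0, 0]}, {"hand": 255, "dp": [0, 0, 0], "twist": [0, 0, 0]}, {"hand": 255, "dp": [0, 0, 0], "twist": [0, 0, 0]}, {"hand": 255, "dp": [0, 0, 0], "twist": [0, 0, 0]}, {"hand": 255, "dp": [0, 0, 0], "twist": [0, 0, 0]}, {"hand": 255, "dp": [0, 0, 0], "twist": [0, 0, 0]}, {"hand": 255, "dp": [0, 0, 0], "twist": [0, 0, 0]}, {"hand": 255, "dp": [0, 0, 0], "twist": [0, 0, 0]}, {"hand": 255, "dp": [0, 0, 0], "twist": [0, 0, 0]}])

```text
t: 16.15
position: [493.5, 155.8, 271.4]
orientation: [0.762, -0.522, 0.217, -0.316]
ft_force: [0.1, 0.7, -3.1]
width: 0.118
```

```bash
python3 - <<'E'
from card import *
for c in ["side","scene"]:
    im,d=arm.capture(c); cv2.imwrite(f"pics/{c}7.png",im); np.save(f"{c}7.npy",d)
o=arm.get_obs();print(o['joints'].round(2),abs(o['qd']).max(),o['width'],o['ft_force'])
rel(Tf,Rf); check(7)
for c in ["side","scene"]:
    im=cv2.imread(f"pics/{c}7.png"); big=cv2.resize(im,(0,0),fx=4,fy=4,interpolation=cv2.INTER_CUBIC)
    cv2.line(big,*[tuple(((proj(c,q)+.5)*4).astype(int)) for q in (L,S)],(255,0,255),1)
    x,y=(330,110) if c=="scene" else (130,180)
    cv2.imwrite(f"pics/ov7_{c}.png",big[y*4:y*4+520,x*4:x*4+800])
E
```

```text
[ 0.   -0.27 -0.97  0.12  0.26 -1.84] 0.0027572645668330806 0.12336771754207317 [-0.52992915 -0.1004581  -2.64598256]
t 16.25 pos [493.5 155.8 271.4] dp [-0.    0.02 -0.01] twist [-0.03  0.    0.01]
scene 583 y= [-3.55573134e-03  5.89541081e-04 -2.17814501e+01] tilts deg (x,z) [-0.2   0.03] extent x [-51.9  50. ] z [ 17.7 107.3] rect ((-0.5396461486816406, 61.92985916137695), (94.04084777832031, 107.75162506103516), 88.19355773925781)
plane y at centre(0,60): -21.746077634817873 expected -21; centre z expected 59.7
```

View pics/ov7_scene.png

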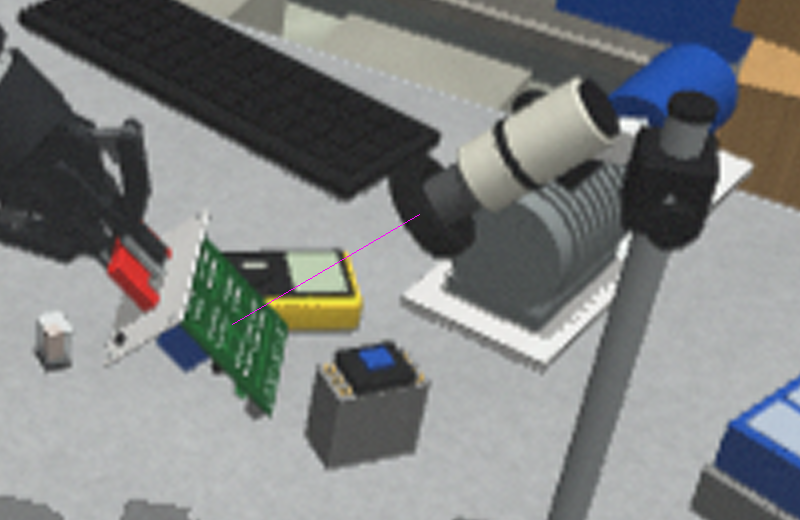

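View pics/ov7_side.png

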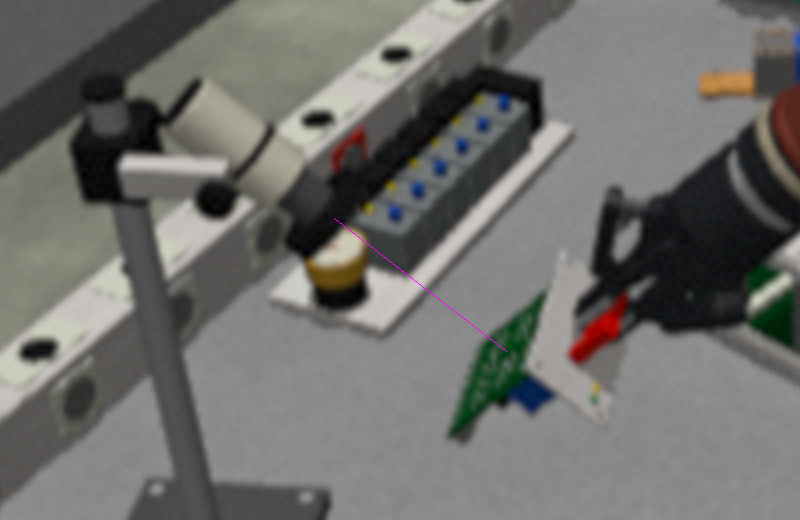

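View pics/scene7.png

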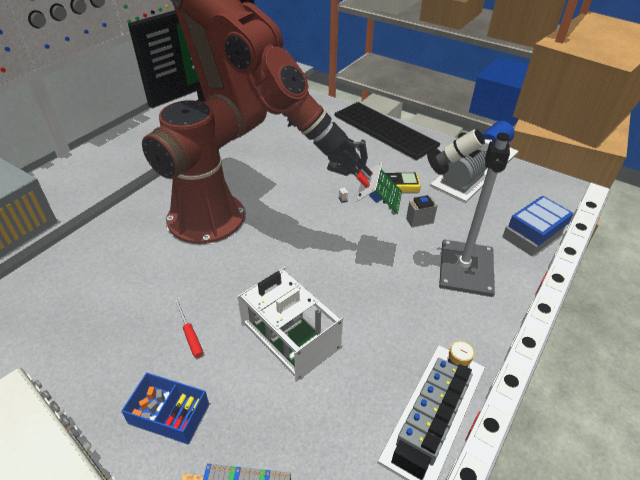

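The lens axis meets the board's centre, the board is square to it, the arm is still, and nothing is touching. Handing in.

```bash
python3 -c "
from h import *
print(arm.hand_in(), arm.get_obs()['t'])"
```

```text
the job is handed in; nothing more can be done
the job is handed in; nothing more can be done
```

The red card is out of the rack and held in front of the inspection camera, with its solder side facing the lens. I handed the job in at about 16 s of the 48 s; no verdict is reported.

**Moves:** I gripped the red handle and drew the card straight up 186 mm. I then rolled it about 215° clear of the rack, tilted it 45°, and moved in along the lens axis to the final pose.

**Last checks:**
- **Pose:** the tool is within 0.3 mm and 0.05° of its target.
- **Board squareness:** the board, measured by depth, is within about 0.2° of square to the assumed lens axis.
- **Distance and centring:** it sits about 150 mm from the estimated lens point and is centred to a millimetre or two.
- **Steadiness:** the joints are still, and the only load is the card's weight, about 2.7 N.
- **Surroundings:** the black and grey cards are still seated, and in the pictures nothing else has moved and the card is clear of everything.

**What disagreed:**
- **Guide drag:** partway up, the pull rose to about 26 N with 1.6 mm of sideways drift. I corrected the drift, and it dropped to the card's own weight once the card left the guides.
- **Lens position:** the network's lens points put the ring face about 7 mm further forward than the overlay of its outline. I used the overlay position, so the 150 mm distance is uncertain by about 5 mm.
- **Camera azimuth:** the estimates were 20.8°, 21.0° and 21.5°. I used 21.1°.

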